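# Free the latched candle cupboard with the poker

## Task

The little plywood candle cupboard is stuck ajar on its child-safety hook. Take the square-handled poker from the tool block, reach down with it through the narrow gap behind the top of the door, press the hook's pad down until the hook lets go, and with the hook held down draw the door on and swing it wide open; then stand the poker back in its hole, fully home. Work the cupboard only with the poker, not with the gripper, do not force the latch (it breaks at 20 N), and leave everything else where it stands.

Things in the scene. Friction and masses are not known exactly. Their poses are not given: they have to be found in the camera images.
- poker: The tool: steel rod, 9 mm diameter, 85 mm long, tip tapered, under a plain wooden handle 24 x 24 mm square and 50 mm high; about 80 g. Origin at the rod's tip, z up: rod 0 to 85 mm, handle 85 to 135 mm. At the start it hangs upright in one of the block's two holes, the handle's underside resting on the block and its faces parallel to the block's sides.
- stirrer: A similar tool to leave alone: the same rod under a round, waisted, 32 mm wide knob. It hangs in the other hole of the block.
- holder: Fixed wooden tool block, 70 (x) x 150 (y) x 90 mm high, origin at the centre of its underside, with two upright through holes 15 mm in diameter, 74 mm apart along its y. A tool that is home has its tip 5 mm above the table and its shoulder on the block's top.
- holder_hole0 (a point): Centre of the mouth of the block's hole on its +y side, at the block's top (90 mm up).
- holder_hole1 (a point): Centre of the mouth of the block's hole on its -y side, at the block's top (90 mm up).
- cabinet: Fixed plywood cupboard 150 deep (x) x 200 wide (y) x 180 mm high. Origin on the table under the middle of its front; x points into it, the front looks to -x. Behind the door a rail 12 mm thick, 22 mm high runs along the top of the front, its front face at x = +1 mm; the hook's barb catches behind it.
- door_hinge (a point): Point on the door's upright hinge axis (cupboard's +y front corner, x = 0, y = +100 mm in the cupboard's frame), level with the door's top edge, 180 mm above the table.
- door (a joint): Door angle, rad: 0 would be shut flat; grows as the free (-y) edge swings out to -x, up to 1.75; the pad keeps it from shutting below 0.11. Held by the hook it stands at 0.13 to 0.16: a gap of some 20 to 24 mm between door and rail at the hook. Door 14 mm thick, 200 mm wide, top level with the cupboard's; its inner face passes through the hinge axis. It stays where it is left; 1.5 to 3 N at the hook swings it.
- pad_mark (a point): Turns with the door: point straight above the middle of the hook's pad, level with the door's top edge, 155 mm from the hinge axis along the door, 10 mm behind its inner face; its x points from the door's inner face into the cupboard. The flat white pad spans 2 to 18 mm behind the inner face, 18 mm along the door. Its top lies 8 to 24 mm below this point, set differently each time: to be felt.
- hook_guide (a point): Point on the door's inner face behind the hook, 45 mm below its top. The white hook slides up and down here on a spring: pad force about 3 N at first touch, 6 N at 9 mm down, where the barb is free of the rail; at 13 mm a hard stop, force climbs steeply. Keep it 9 to 13 mm down while drawing the door, rod against the door's inner face, to 0.35 rad; then the barb is past the rail. It springs back up.
- jug: Bystander: steel pouring jug, 90 mm wide, 120 mm high, handle towards its +y. Origin at the centre of its underside.
- pillar: Bystander: tall yellow candle, 80 mm in diameter, 130 mm high. Origin at the centre of its underside.
- short_pillar: Bystander: yellow candle, 72 mm in diameter, 80 mm high. Origin at the centre of its underside.
- votive: Bystander: small yellow candle, 44 mm in diameter, 30 mm high. Origin at the centre of its underside.
- jar: Bystander: small lidded jar, 48 mm in diameter, 50 mm high, on top of the cupboard, towards its back and its hinge side. Origin at the centre of its underside.
Not all that is in view belongs to the job. Leave any turquoise look-alike of the poker alone. What is shaped like the holder but turquoise is not meant.

How it is judged:
On the way, in this order (a step that is already met when the one before it is completed fails the run):
1. the poker is drawn out of the tool block (z of poker in the frame of holder above 0.095 m), for 0.1 s.
2. the poker's rod is down in the gap behind the door at the hook (horizontal distance between poker and pad_mark below 0.016 m and z of poker in the frame of pad_mark below -0.012 m), for 0.1 s.
3. the hook has let go and the door is drawn past it (value of joint door above 0.4 rad), for 0.1 s.
At the end, for the whole second after the job is handed in: The door stands open by more than 1.1 rad (63 degrees) and at rest; the poker stands upright (within 0.12 rad) and at rest in a hole of the tool block, its tip within 6 mm of the hole's axis and no more than 12 mm above the table (home is 5 mm); nothing else has been moved (value of joint door above 1.1 rad and velocity of joint door between -0.05 and 0.05 rad/s and ((horizontal distance between poker and holder_hole0 below 0.006 m and z of poker in the frame of holder below 0.012 m) or (horizontal distance between poker and holder_hole1 below 0.006 m and z of poker in the frame of holder below 0.012 m)) and angle between poker's own z axis and vertical below 0.12 rad and linear speed of poker below 0.02 m/s); the robot touches nothing.
It fails at once if the poker presses on the cupboard, its door or its latch with more than 20 N (contact force between poker and cabinet above 20 N).
It fails at once if the gripper or the arm touches the cupboard (contact force between any of the fingers, the arm and cabinet above 1 N).
It fails at once if a bystander (jug, candles, jar, stirrer) is moved by more than 20 mm (distance of any of jug, pillar, short_pillar, votive, jar, stirrer from where it was at the start of the episode above 0.02 m).
It also fails if it takes over 61 s, if anything falls off the work surface, if the arm or the gripper's body presses on something with over 40 N, if the wrist force passes 120 N, or if a joint passes its speed limit or range.

## Robot

A 7-joint arm with a two-finger parallel gripper is mounted at the origin on the work surface. World frame = base frame: x ahead of the robot, y to its left, z up, the work surface at z = 0. Lengths are in m, angles in rad, forces in N, time in s.
With the tool pointing down it reaches from about 0.425 to 0.875 m from the base axis. Payload 4.7 kg.
Tool frame: the origin (TCP) lies between the finger pads; the fingertips stand 14 mm ahead of it and the grasp point (between the pads) lies 5 mm behind it; z points along the fingers, y is the line along which they close (so a half turn about z gives the same grasp; the last joint's range is limited). The gripper opens to 87 mm and grips with 3 to 60 N. Pads are 19 mm wide; open, the fingers measure 117 mm over their backs; the gripper's body (75 mm by 190 mm) begins 51 mm behind the grasp point.
Start: joints at [1.143, 0.321, -0.07, 1.45, 0.023, 1.371, -0.057], TCP at [0.278, -0.588, 0.237] pointing down, gripper open.
Joint ranges: [-2.86, 2.86], [-0.3, 2.09], [-1.38, 1.24], [0.06, 2.45], [-1.56, 4.7], [0.09, 2.05], [-2.69, 2.69]. Speed limits (rad/s): [2.57, 2.57, 3.14, 3.14, 3.14, 3.14, 3.14].

## Interface

Orientations are given as a rotation vector (axis times angle).
In Python, from bench import ctrl gives the robot as it stands.
- The arm moves only by the shell command python3 -m inch 'ROWS' [OPENING] [FORCE]. ROWS is JSON, a list of rows, each a list of 6 numbers: the shift along the world's x, y, z in mm, then the turn, a rotation vector about the world's x, y, z in degrees. In form: [[tx, ty, tz, rx, ry, rz], ...]. A call has 1 to 20 rows; each row is the pose to reach, as a shift and turn from the pose commanded when the call began; what a row does not reach only later rows make up. A row lasts 1/8 s, in which the tool goes at most 62.5 mm and 10.7 degrees, less where a joint would pass 70% of its speed; a pose out of reach is approached as far as the arm can. A call with a gripper value outside its range is refused whole. OPENING is the finger opening in mm, from 0 to 87, set as the call begins (- or left out, the last holds). The fingers move at their own pace and stop on an object; FORCE is the grip in N (left out, the last holds). Time passes only in rows, so rows that repeat a pose let the fingers close. It gives the time, the measured TCP pose, the force, the opening and the grip force at its end, in the units of the state.
- ctrl.get_state(): the state, without advancing time (a new reading comes with each control period).
- ctrl.get_image(name): name is "side" or "top" or "wrist"; returns (picture, depth): 420x560x3 uint8, red, green, blue; 420x560 float32, m along the optical axis (not along the pixel's ray), 0 where there is no reading.
- ctrl.camera_params(name): a dict with "mtx" (3x3 intrinsics, pixels), "dist_coeffs" ([k1, k2, p1, p2, k3] as OpenCV has them; the pictures are not rectified), "T" (4x4, takes a point from camera to world coordinates). Camera axes: x right, y down, z forward; pixel columns grow to the right and rows downward; lengths in m; the calibration is good to about 2 mm. A picture is of the moment at which its call begins: read the wrist's pose just before it. camera_params takes no time and is no camera call; for the wrist camera it gives the pose at the moment of the call.
- ctrl.close_job(): hands the job in; it is judged then, once.
The state is a dict: "time": time; "joint_positions": joint angles; "qd": joint speeds; "joint_torque": joint torques, N m; "position": TCP position; "tool_rot": TCP orientation; "ft_force": force on the tool from outside, world axes, zero at the start; "torque": the same for the moment, N m; "grip_width": opening from 0.0 (shut) to 1.0 (fully open); "grip_force": force on a finger pad.
Only numpy, scipy, OpenCV 4.12 (cv2) and the standard library are available. Lean on these libraries where they do the work, as an engineer would, in place of code of your own. Each camera call takes 0.05 s, during which the arm holds its last target. There are 200 camera calls.

## Working session

There is one attempt and no reset: what is moved stays moved. The work goes in short steps, Python scripts to look and compute and a shell command to move; the robot and the scene stay as the last step left them, time stands still between calls to the robot, and variables do not carry over. Pictures are saved under pics/ and viewed, at most 10 in all, crops included, and the job is handed in when it is done.

```bash
ls; mkdir -p pics
python3 - <<'E'
from bench import ctrl
import cv2,numpy as np
np.set_printoptions(precision=4,suppress=True)
print(ctrl.get_state())
for n in ["side","top"]:
    im,d=ctrl.get_image(n); p=ctrl.camera_params(n)
    cv2.imwrite(f"pics/{n}0.png",im[:,:,::-1]); np.savez(f"{n}0.npz",im=im,d=d,**p)
    print(n,p)
E
```

```text
pics
{'time': 0.0, 'joint_positions': array([ 1.1431,  0.3218, -0.0701,  1.4517,  0.0226,  1.3708, -0.0569]), 'qd': array([0.0002, 0.    , 0.0003, 0.0015, 0.0002, 0.0002, 0.0005]), 'joint_torque': array([ -0.0001, -49.1281,  -0.4036, -31.2526,  -0.0637,   0.0436,
         0.0002]), 'position': array([ 0.2776, -0.5871,  0.2355]), 'tool_rot': array([-3.0635, -0.6879,  0.0008]), 'ft_force': array([ 0.0495, -0.0123,  0.004 ]), 'torque': array([ 0.0446, -0.0056, -0.0584]), 'grip_force': 0.0, 'grip_width': 1.00106391494896}
side {'mtx': array([[527.7477,   0.    , 284.1187],
       [  0.    , 527.7477, 209.4966],
       [  0.    ,   0.    ,   1.    ]]), 'dist_coeffs': array([-0.0592,  0.    ,  0.    ,  0.    ,  0.    ]), 'T': array([[ 0.9879, -0.0725,  0.1374,  0.3313],
       [-0.1552, -0.4946,  0.8551, -1.4618],
       [ 0.0059, -0.8661, -0.4999,  0.9366],
       [ 0.    ,  0.    ,  0.    ,  1.    ]])}
top {'mtx': array([[495.2867,   0.    , 285.7136],
       [  0.    , 495.2867, 207.2679],
       [  0.    ,   0.    ,   1.    ]]), 'dist_coeffs': array([-0.154,  0.   ,  0.   ,  0.   ,  0.   ]), 'T': array([[-0.0091, -0.9835,  0.1809,  0.2403],
       [-0.9999,  0.0065, -0.0147, -0.0866],
       [ 0.0132, -0.181 , -0.9834,  1.8236],
       [ 0.    ,  0.    ,  0.    ,  1.    ]])}
```

View pics/side0.png

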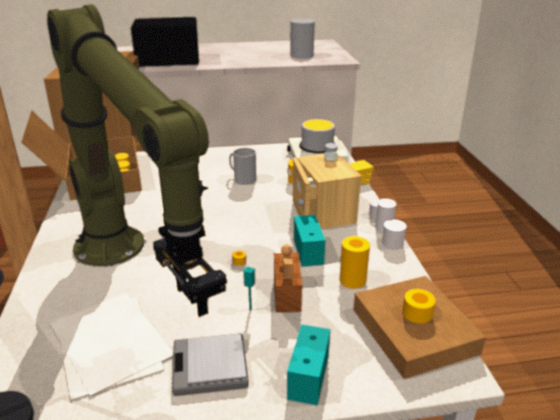

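View pics/top0.png

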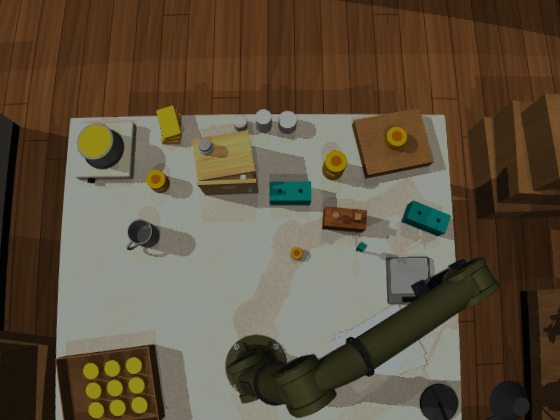

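Side: brown tool block at about (288,282), cupboard at (325,190), turquoise look-alike blocks at (310,240) and (309,362). Top: block at (345,219), cupboard at (225,162) with a white pad near (243,177).

```bash
cat > h.py <<'E'
import cv2,numpy as np
np.set_printoptions(precision=4,suppress=True)
def load(n): return np.load(n+'.npz')
def ray(z,uv):
    uv=np.asarray(uv,float).reshape(-1,1,2)
    p=cv2.undistortPoints(uv,z['mtx'],z['dist_coeffs']).reshape(-1,2)
    return z['T'][:3,3],np.c_[p,np.ones(len(p))]@z['T'][:3,:3].T
def onz(z,uv,h):
    o,d=ray(z,uv); return o+d*((h-o[2])/d[:,2])[:,None]
def cloud(z):
    v,u=np.mgrid[:420,:560]; o,d=ray(z,np.c_[u.ravel(),v.ravel()])
    return (o+d*z['d'].reshape(-1,1)).reshape(420,560,3)
E
python3 - <<'E'
from h import *
t=load('top0');s=load('side0')
a=cv2.resize(t['im'][120:240,185:375],None,fx=4,fy=4,interpolation=cv2.INTER_CUBIC)
b=cv2.resize(s['im'][140:320,225:365],None,fx=4,fy=4,interpolation=cv2.INTER_CUBIC)[:600]
cv2.imwrite('pics/a.png',np.clip(a[:,:,::-1].astype(int)*1.6,0,255).astype('u1'))
b=cv2.resize(s['im'][140:320,225:365],None,fx=3.3,fy=3.3,interpolation=cv2.INTER_CUBIC)
cv2.imwrite('pics/b.png',b[:,:,::-1])
for n,z in(('top',t),('side',s)):
    P=cloud(z)
    pts={'top':[(345,215),(335,215),(360,217),(352,228),(225,150),(225,185),(290,185),(362,247)],'side':[(288,282),(288,255),(288,268),(340,165),(310,230),(303,195)]}[n]
    for u,v in pts: print(n,u,v,P[v,u],z['im'][v,u])
E
```

```text
top 345 215 [ 0.5291 -0.3229  0.0943] [79 44 19]
top 335 215 [ 0.5205 -0.2811  0.1469] [137  95  53]
top 360 217 [ 0.5145 -0.3692  0.1372] [133  92  50]
top 352 228 [ 0.4818 -0.346   0.0975] [50 28 11]
top 225 150 [0.7442 0.0966 0.1839] [127 100  54]
top 225 185 [0.6271 0.0978 0.1542] [57 44 23]
top 290 185 [ 0.6404 -0.1286  0.0901] [  7 102  93]
top 362 247 [ 0.4096 -0.3719  0.1414] [ 6 88 80]
side 288 282 [ 0.5162 -0.3827  0.0868] [108  60  22]
side 288 255 [ 0.5294 -0.3001  0.1139] [119  80  45]
side 288 268 [ 0.5176 -0.3716  0.1236] [137  91  51]
side 340 165 [0.7728 0.1043 0.1786] [246 225 139]
side 310 230 [ 0.6226 -0.1435  0.0879] [ 37 195 184]
side 303 195 [0.6334 0.031  0.1136] [131  96  57]
```

View pics/a.png

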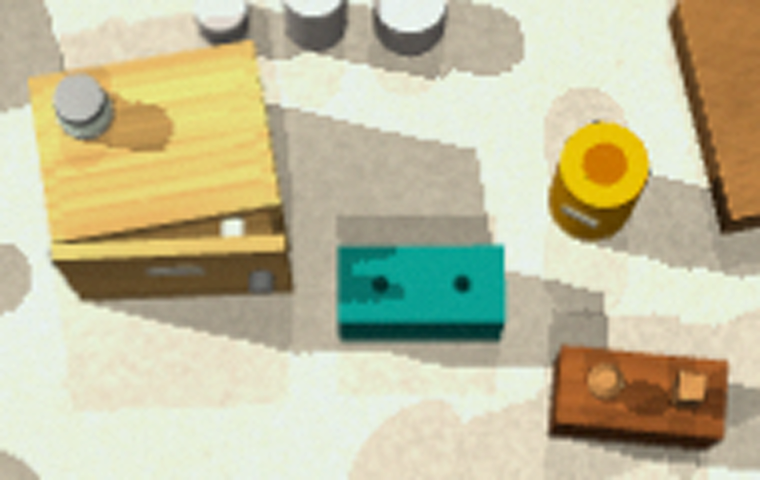

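View pics/b.png

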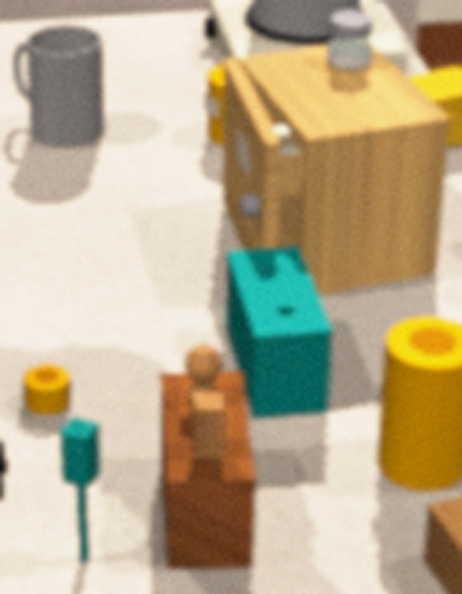

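Run:
```python
from h import *
t=load('top0');s=load('side0')
def rect(p):
    r=cv2.minAreaRect((p*1000).astype(np.float32)); return r
def mask_rect(z,m,h):
    m=m.astype('u1'); cs,_=cv2.findContours(m,cv2.RETR_EXTERNAL,cv2.CHAIN_APPROX_NONE)
    c=max(cs,key=cv2.contourArea).reshape(-1,2); p=onz(z,c,h)[:,:2]; r=rect(p); return r,cv2.boxPoints(r)
for n,z in(('top',t),('side',s)):
    P=cloud(z);x,y,h=P[...,0],P[...,1],P[...,2]
    near=(abs(x-.51)<.08)&(abs(y+.33)<.12)
    print(n,'block',mask_rect(z,near&(h>.075),.09) if n=='top' else '')
    b=near&(h>.082)&(h<.1); print(' block cloud',rect(P[b][:,:2]),np.median(h[b]))
    k=near&(h>.125)&(h<.16)
    for nm,q in(('poker',k&(y<-.335)),('stir',k&(y>-.32))):
        print(nm,q.sum(),P[q].mean(0) if q.any() else '',np.percentile(h[q],90) if q.any() else '', rect(P[q][:,:2]) if q.any() else '')
    c=(abs(x-.71)<.14)&(abs(y-.09)<.15)&(h>.172)&(h<.19)
    print(' cab top',rect(P[c][:,:2]),np.median(h[c]))
# hand-picked from crop a at z=.18: cab back-left, back-right, front-right, front-left ; door front-right, front-left, door inner right
g=lambda L:[(185+a/4-.375,120+b/4-.375) for a,b in L]
print(onz(t,g([(30,77),(251,42),(278,205),(47,241)]),.18)*1000)
print('door',onz(t,g([(284,236),(284,254),(54,257),(52,243)]),.18)*1000)
print('pad',onz(t,g([(232,227)]),.165)*1000)
print('poker top',onz(t,g([(678,374),(706,374),(706,398),(680,400),(691,387)]),.14)*1000)
print('block top',onz(t,g([(561,347),(727,361),(722,440),(555,431)]),.09)*1000)
sg=lambda L:[(225+a/3.3-.35,140+b/3.3-.35) for a,b in L]
print('side poker top',onz(s,sg([(192,393),(222,393),(222,412),(193,412)]),.14)*1000)
print('side cab',onz(s,sg([(447,120),(303,137),(228,62),(275,143),(267,143)]),.18)*1000)
```

```text
top block (((519.104248046875, -323.6842346191406), (151.52561950683594, 72.7870101928711), 84.10771179199219), array([[ 475.1253, -395.3106],
       [ 547.5278, -402.7829],
       [ 563.0832, -252.0578],
       [ 490.6807, -244.5856]], dtype=float32))
 block cloud ((520.05224609375, -323.9702453613281), (151.54025268554688, 71.46179962158203), 83.8731918334961) 0.08997262496074421
poker 57 [ 0.5161 -0.36    0.1368] 0.1429344650731613 ((516.6227416992188, -360.8693542480469), (24.9638614654541, 24.588464736938477), 85.92487335205078)
stir 62 [ 0.5231 -0.2858  0.1346] 0.14008227988772973 ((523.1064453125, -286.49005126953125), (28.675846099853516, 29.787757873535156), 6.587347030639648)
 cab top ((710.4501342773438, 101.87144470214844), (193.4005126953125, 199.10372924804688), 8.929743766784668) 0.17922688424265543
side block 
 block cloud ((500.806884765625, -320.38519287109375), (157.77984619140625, 122.3479995727539), 81.22867584228516) 0.0877520640723507
poker 85 [ 0.5186 -0.3657  0.1347] 0.13901818997652635 ((482.202880859375, -359.87896728515625), (32.11857604980469, 98.70390319
[... 522 characters left out ...]
0.    ]
 [638.1095 189.2149 180.    ]]
pad [[654.6412  36.2009 165.    ]]
poker top [[ 527.7648 -348.6667  140.    ]
 [ 527.585  -373.1477  140.    ]
 [ 506.5175 -372.3901  140.    ]
 [ 504.9502 -349.6472  140.    ]
 [ 516.2639 -359.6292  140.    ]]
block top [[ 561.4886 -252.2326   90.    ]
 [ 547.7746 -401.055    90.    ]
 [ 476.5414 -393.8959   90.    ]
 [ 485.9075 -245.1696   90.    ]]
side poker top [[ 507.1194 -351.6794  140.    ]
 [ 530.5069 -355.1575  140.    ]
 [ 526.244  -380.2048  140.    ]
 [ 503.9965 -376.8916  140.    ]]
side cab [[815.9502  10.7792 180.    ]
 [668.3957  -5.1386 180.    ]
 [626.7212 175.6355 180.    ]
 [639.3342 -13.6831 180.    ]
 [631.7844 -12.5903 180.    ]]
```

Poker is the square handle on the −y hole (crop a ≈ (691,387), world ≈ (516,−362)); block yaw ≈ −5.9°. The cupboard's yaw is ≈ +8.6°, its hinge ≈ (639,192), and the white pad shows at crop a (232,227). First I'll move above the poker.

```bash
python3 -m inch '[[30,28,0,0,0,8],[60,57,0,0,0,16],[95,90,0,0,0,25],[130,123,0,0,0,34],[165,157,0,0,0,43],[200,190,0,0,0,51],[225,213,0,0,0,56],[238,226,0,0,0,59],[238,226,0,0,0,59],[238,226,0,0,0,59]]' 70 60
python3 - <<'E'
from h import *
from bench import ctrl
p=ctrl.camera_params('wrist');im,d=ctrl.get_image('wrist');np.savez('w1.npz',im=im,d=d,**p);cv2.imwrite('pics/w1.png',im[:,:,::-1])
print(p['T']);st=ctrl.get_state();print(st['position'],st['tool_rot'],st['joint_positions'])
z=load('w1');P=cloud(z);h=P[...,2];m=(h>.128)&(h<.15)&(P[...,1]<-.335)&(abs(P[...,0]-.516)<.04)
print(m.sum());
if m.sum()>20: print(P[m].mean(0),cv2.minAreaRect((P[m][:,:2]*1000).astype('f4')))
E
```

```text
time: 1.35
position: [0.5143, -0.3638, 0.2364]
tool_rot: [-2.333, -2.104, 0.003]
ft_force: [-0.7, -0.9, -0.0]
grip_width: 0.807
grip_force: 0.0
[[ 0.9946 -0.0989 -0.0319  0.5223]
 [-0.1039 -0.9512 -0.2904 -0.2843]
 [-0.0017  0.2922 -0.9564  0.3843]
 [ 0.      0.      0.      1.    ]]
[ 0.5143 -0.3639  0.2364] [ 2.3332  2.1036 -0.0022] [ 0.8656  0.3003 -0.3638  1.4946  0.1091  1.3668  0.3911]
848
[ 0.5181 -0.3583  0.139 ] ((518.029541015625, -359.6060791015625), (23.85138702392578, 24.036130905151367), 84.09764099121094)
```

View pics/w1.png

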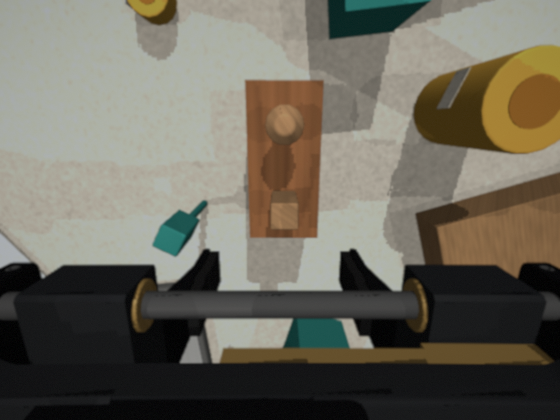

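The wrist view shows the square handle at (284,210), centred between the fingers (u≈281) and aligned with them. The offset is +3.5, +3.5 mm, so I'll descend and grip.

```bash
python3 -m inch '[[3,3.5,-20,0,0,0],[3,3.5,-60,0,0,0],[3,3.5,-95,0,0,0],[3,3.5,-115,0,0,0],[3,3.5,-123,0,0,0],[3,3.5,-123,0,0,0],[3,3.5,-123,0,0,0]]' 70 40
python3 -m inch '[[0,0,0,0,0,0],[0,0,0,0,0,0],[0,0,0,0,0,0],[0,0,0,0,0,0],[0,0,0,0,0,0],[0,0,0,0,0,0],[0,0,0,0,0,0],[0,0,0,0,0,0]]' 10 50
```

```text
time: 2.28
position: [0.5198, -0.3587, 0.1151]
tool_rot: [2.327, 2.107, 0.001]
ft_force: [-0.4, -0.2, 0.2]
grip_width: 0.802
grip_force: 0.0
time: 3.28
position: [0.5189, -0.3581, 0.1136]
tool_rot: [2.329, 2.108, 0.0]
ft_force: [-0.6, 0.0, 0.1]
grip_width: 0.273
grip_force: 50.0
```

```bash
python3 -m inch '[[0,0,10,0,0,0],[0,0,30,0,0,0],[0,0,60,0,0,0],[0,0,100,0,0,0],[0,0,140,0,0,0],[0,0,175,0,0,0],[0,0,195,0,0,0],[0,0,205,0,0,0],[0,0,205,0,0,0],[0,0,205,0,0,0],[0,0,205,0,0,0]]'
python3 - <<'E'
from h import *
from bench import ctrl
p=ctrl.camera_params('wrist');im,d=ctrl.get_image('wrist');np.savez('w2.npz',im=im,d=d,**p);cv2.imwrite('pics/w2.png',im[:,:,::-1])
st=ctrl.get_state();print(st['position'],st['tool_rot'],st['joint_positions'])
im,d=ctrl.get_image('side');np.savez('s2.npz',im=im,d=d,**ctrl.camera_params('side'));cv2.imwrite('pics/s2.png',cv2.resize(im[60:330,200:420],None,fx=2.2,fy=2.2)[:,:,::-1])
# block rect from wrist
z=load('w2');P=cloud(z);h=P[...,2];m=(h>.08)&(h<.1)&(abs(P[...,0]-.52)<.06)&(abs(P[...,1]+.324)<.1)
m=cv2.morphologyEx(m.astype('u1'),cv2.MORPH_OPEN,np.ones((5,5)))>0
print(m.sum(),np.median(h[m]),cv2.minAreaRect((P[m][:,:2]*1000).astype('f4')))
c=(P[...,0]>.58)&(h>.17)&(h<.19);print(c.sum())
E
```

```text
time: 4.65
position: [0.5185, -0.3579, 0.3174]
tool_rot: [-2.327, -2.107, 0.001]
ft_force: [-0.0, -0.2, -0.8]
grip_width: 0.269
grip_force: 50.0
[ 0.5186 -0.3579  0.3176] [-2.3277 -2.1076  0.0005] [ 0.8542  0.2776 -0.3707  1.3623  0.0993  1.5216  0.3922]
6220 0.08986187641714405 ((521.9115600585938, -322.99554443359375), (149.17750549316406, 69.96639251708984), 84.02400970458984)
0
```

View pics/w2.png

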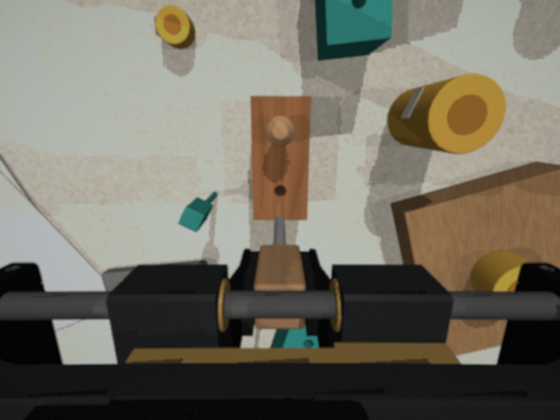

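View pics/s2.png

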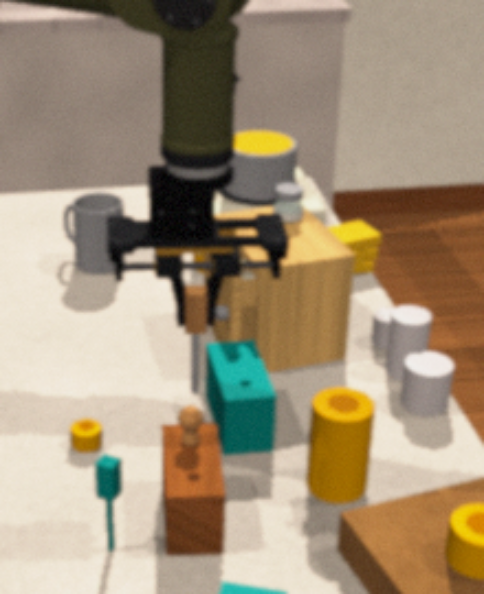

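The poker hangs straight in the gripper, and block hole 1 is clear at (280,190) in the wrist view. Now I'll carry it over the gap, with the tip about 25 mm above the door top.

```bash
python3 -m inch '[[7,20,0,0,0,0],[20,60,0,0,0,0],[35,105,0,0,0,0],[50,150,0,0,0,0],[65,195,0,0,0,0],[80,240,0,0,0,0],[95,285,0,0,0,0],[110,330,0,0,0,0],[122,368,0,0,0,0],[128,387,0,0,0,0],[131,395,0,0,0,0],[131,395,0,0,0,0],[131,395,0,0,0,0],[131,395,0,0,0,0]]'
python3 - <<'E'
from h import *
from bench import ctrl
for n in('wrist','side','top'):
    p=ctrl.camera_params(n);im,d=ctrl.get_image(n);np.savez(n[0]+'3.npz',im=im,d=d,**p)
st=ctrl.get_state();print(st['position'],st['tool_rot'],st['joint_positions'])
w=load('w3')['im'];s=load('s3')['im']
cv2.imwrite('pics/w3.png',w[:,:,::-1])
cv2.imwrite('pics/s3.png',cv2.resize(s[90:240,260:400],None,fx=4,fy=4,interpolation=cv2.INTER_CUBIC)[:,:,::-1])
E
```

```text
time: 6.5
position: [0.6499, 0.0352, 0.3187]
tool_rot: [2.331, 2.105, -0.001]
ft_force: [-0.3, 0.1, -1.0]
grip_width: 0.275
grip_force: 50.0
[0.6499 0.0361 0.3187] [ 2.3299  2.1069 -0.0001] [ 0.3354  0.3528 -0.5847  1.2988  0.1923  1.5452 -0.3258]
```

View pics/w3.png

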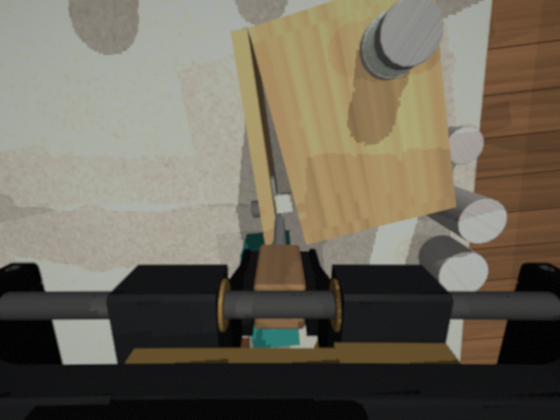

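View pics/s3.png

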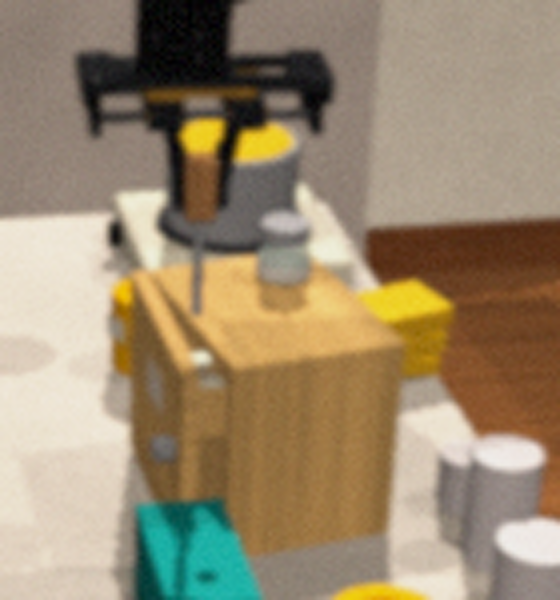

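Wrist view: white pad at (284,204) with the rod tip just in front of it at about (280,215), and the door top strip running from (240,30) to (268,242). Side crop: rod tip at (197,311), white pad top at (203,360).

Run:
```python
from h import *
w=load('w3');s=load('s3');t=load('t3')
P=cloud(w);im=w['im'].astype(int)
m=(im.min(2)>140)&(np.ptp(im,axis=2)<40); m[:190]=0;m[222:]=0;m[:,:270]=0;m[:,300:]=0
v,u=np.nonzero(m);print('pad px',u.min(),u.max(),v.min(),v.max(),len(u));print('pad cloud',np.median(P[m],0)*1000)
print('pad corners z.165',onz(w,[(u.min(),v.min()),(u.max(),v.max()),(u.mean(),v.mean())],.165)*1000)
L=[(249,30),(307,243),(455,207),(234,31),(265,243),(274,240)]
print('cab hinge/free/back, door',onz(w,L,.18)*1000)
c=(P[...,2]>.174)&(P[...,2]<.186)&(P[...,0]>.6)
print('top h',np.median(P[c][:,2]))
print('side tip',onz(s,[(260+197/4-.4,90+311/4-.4)],.210)*1000,'pad side',onz(s,[(260+203/4-.4,90+360/4-.4)],.165)*1000)
# door rows in wrist picture: colour along row 180,210
for r in (120,180,210,235): 
    print(r,[(x,tuple(im[r,x])) for x in range(236,312,3)] if r in(210,) else '')
Ps=cloud(s);ms=(s['im'].astype(int).min(2)>150)&(abs(Ps[...,0]-.655)<.03)&(abs(Ps[...,1]-.037)<.03)
print('side pad cloud',ms.sum(),np.median(Ps[ms],0)*1000 if ms.any() else '')
```

```text
pad px 275 291 195 212 248
pad cloud [653.2845  36.8533 170.5338]
pad corners z.165 [[645.8507  45.2909 165.    ]
 [660.3939  25.6859 165.    ]
 [653.2187  35.4437 165.    ]]
cab hinge/free/back, door [[639.9629 189.6536 180.    ]
 [673.3961  -4.1681 180.    ]
 [819.0872  18.8245 180.    ]
 [627.5318 190.1797 180.    ]
 [631.0248   0.1872 180.    ]
 [640.4556   2.4936 180.    ]]
top h 0.17981988372259186
side tip [[651.1648  36.224  210.    ]] pad side [[657.7272  37.5738 165.    ]]
120 
180 
210 [(236, (np.int64(137), np.int64(133), np.int64(122))), (239, (np.int64(126), np.int64(122), np.int64(112))), (242, (np.int64(121), np.int64(118), np.int64(108))), (245, (np.int64(119), np.int64(115), np.int64(106))), (248, (np.int64(122), np.int64(118), np.int64(109))), (251, (np.int64(98), np.int64(95), np.int64(91))), (254, (np.int64(94), np.int64(94), np.int64(92))), (257, (np.int64(95), np.int64(95), np.int64(93))), (260, (np.int64(157), np.int64(132), np.int64(97))), (263, (np.int64(169), np.int64(140), np.int64(99))), (266, (np.int64(171), np.int64(149), np.int64(105))), (269, (np.int64(171), np.int64(150), np.int64(105))), (272, (np.int64(168), np.int64(148), np.int64(103))), (275, (np.int64(102), np.int64(96), np.int64(83))), (278, (np.int64(174), np.int64(173), np.int64(157))), (281, (np.int64(174), np.int64(178), np.int64(169))), (284, (np.int64(174), np.int64(178), np.int64(169))), (287, (np.int64(172), np.int64(177), np.int64(167))), (290, (np.int64(169), np.int64(173), np.int64(163))), (293, (np.int64(129), np.int64(126), np.int64(116))), (296, (np.int64(131), np.int64(120), np.int64(103))), (299, (np.int64(161), np.int64(134), np.int64(94))), (302, (np.int64(161), np.int64(135), np.int64(93))), (305, (np.int64(160), np.int64(133), np.int64(93))), (308, (np.int64(160), np.int64(134), np.int64(93))), (311, (np.int64(164), np.int64(137), np.int64(96)))]
235 
side pad cloud 13 [655.3979  33.7782 168.1581]
```

```bash
python3 -m inch '[[2,0,-8,0,0,0],[2.5,0,-20,0,0,0],[2.5,0,-30,0,0,0],[2.5,0,-34,0,0,0],[2.5,0,-34,0,0,0]]'
python3 -m inch '[[0,0,-1,0,0,0],[0,0,-2,0,0,0],[0,0,-3,0,0,0],[0,0,-3,0,0,0]]'
```

```text
time: 7.28
position: [0.6522, 0.0368, 0.2841]
tool_rot: [-2.329, -2.108, 0.001]
ft_force: [0.0, 1.2, -0.4]
grip_width: 0.276
grip_force: 50.0
time: 7.78
position: [0.6524, 0.0369, 0.2816]
tool_rot: [2.329, 2.108, 0.0]
ft_force: [-0.5, 0.3, -0.9]
grip_width: 0.272
grip_force: 50.0
```

```bash
python3 -m inch '[[0,0,-1,0,0,0],[0,0,-2,0,0,0],[0,0,-3,0,0,0],[0,0,-3,0,0,0]]'
```

```text
time: 8.28
position: [0.6525, 0.0368, 0.2791]
tool_rot: [2.329, 2.108, 0.0]
ft_force: [-0.3, -0.3, 1.3]
grip_width: 0.27
grip_force: 50.0
```

```bash
python3 -m inch '[[0,0,-1,0,0,0],[0,0,-2,0,0,0],[0,0,-2,0,0,0]]'
python3 -m inch '[[0,0,-1,0,0,0],[0,0,-2,0,0,0],[0,0,-3,0,0,0],[0,0,-3,0,0,0]]'
python3 -m inch '[[0,0,-1,0,0,0],[0,0,-2,0,0,0],[0,0,-2,0,0,0],[0,0,-2,0,0,0]]'
```

```text
time: 8.65
position: [0.6525, 0.0368, 0.2768]
tool_rot: [2.329, 2.108, 0.0]
ft_force: [-0.8, 0.4, 3.5]
grip_width: 0.267
grip_force: 50.0
time: 9.15
position: [0.6525, 0.0368, 0.2737]
tool_rot: [2.329, 2.108, 0.0]
ft_force: [-1.0, 0.5, 4.4]
grip_width: 0.271
grip_force: 50.0
time: 9.65
position: [0.6525, 0.0368, 0.2717]
tool_rot: [2.329, 2.108, 0.0]
ft_force: [-0.9, -1.5, 5.4]
grip_width: 0.275
grip_force: 50.0
```

```bash
python3 -m inch '[[0,0,-1,0,0,0],[0,0,-1.5,0,0,0],[0,0,-1.5,0,0,0]]'
python3 -m inch '[[0,0,-0.5,0,0,0],[0,0,-0.5,0,0,0],[0,0,-0.5,0,0,0]]'
python3 -m inch '[[0,0,0,0,0,0],[0,0,0,0,0,0],[0,0,0,0,0,0]]'
```

```text
time: 10.02
position: [0.6525, 0.0368, 0.2703]
tool_rot: [2.329, 2.108, 0.0]
ft_force: [-0.7, 0.2, 5.9]
grip_width: 0.272
grip_force: 50.0
time: 10.4
position: [0.6525, 0.0368, 0.2699]
tool_rot: [2.329, 2.108, 0.0]
ft_force: [-0.5, 0.0, 5.4]
grip_width: 0.276
grip_force: 50.0
time: 10.78
position: [0.6525, 0.0368, 0.2699]
tool_rot: [2.329, 2.108, 0.0]
ft_force: [-1.2, 0.3, 5.7]
grip_width: 0.272
grip_force: 50.0
```

```bash
python3 - <<'E'
from h import *
H=np.array([639.5,191.]);psi=np.radians(8.6)
f=lambda th,o:H+155*np.array([np.cos(-np.pi/2+psi-th),np.sin(-np.pi/2+psi-th)])+o*np.array([np.cos(psi-th),np.sin(psi-th)])
p0=f(.145,10);print(p0)
for th in [.145,.2,.25,.3,.35,.4,.45,.5,.55,.6,.65,.7,.75,.8,.85,.9,.95,1,1.05,1.1,1.15,1.2,1.25,1.3,1.35,1.4]:print(th,(f(th,4.5)-p0).round(1),round(-np.degrees(th-.145),1))
E
python3 -m inch '[[0,0,-0.7,0,0,0],[-1,0,-0.7,0,0,0],[-2,0,-0.7,0,0,0],[-3,0,-0.7,0,0,0],[-4,0,-0.7,0,0,0],[-5,0,-0.7,0,0,0],[-6,0,-0.7,0,0,0],[-6,0,-0.7,0,0,0]]'
```

```text
[650.2901  36.053 ]
0.145 [-5.5 -0. ] -0.0
0.2 [-14.   -0.1] -3.2
0.25 [-21.8   0.3] -6.0
0.3 [-29.5   1. ] -8.9
0.35 [-37.2   2.1] -11.7
0.4 [-44.8   3.6] -14.6
0.45 [-52.3   5.5] -17.5
0.5 [-59.7   7.8] -20.3
0.55 [-67.   10.4] -23.2
0.6 [-74.1  13.4] -26.1
0.65 [-81.1  16.8] -28.9
0.7 [-88.   20.4] -31.8
0.75 [-94.6  24.5] -34.7
0.8 [-101.    28.8] -37.5
0.85 [-107.2   33.5] -40.4
0.9 [-113.1   38.5] -43.3
0.95 [-118.8   43.7] -46.1
1 [-124.3   49.3] -49.0
1.05 [-129.4   55.1] -51.9
1.1 [-134.2   61.1] -54.7
1.15 [-138.8   67.4] -57.6
1.2 [-143.    73.9] -60.4
1.25 [-146.9   80.6] -63.3
1.3 [-150.4   87.5] -66.2
1.35 [-153.6   94.6] -69.0
1.4 [-156.5  101.8] -71.9
time: 11.78
position: [0.6475, 0.0365, 0.2697]
tool_rot: [2.328, 2.106, 0.004]
ft_force: [1.5, -1.1, 6.0]
grip_width: 0.272
grip_force: 50.0
```

```bash
python3 -m inch '[[-2,0,-0.4,0,0,0],[-4,0,-0.4,0,0,0],[-6,0,-0.4,0,0,0],[-8,0,-0.4,0,0,0]]'
python3 -m inch '[[-2,0,0,0,0,0],[-4,0,0,0,0,0],[-6,0.2,0,0,0,0],[-8,0.3,0,0,0,0]]'
```

```text
time: 12.28
position: [0.6396, 0.0364, 0.2694]
tool_rot: [2.327, 2.106, 0.004]
ft_force: [0.8, -1.0, 5.0]
grip_width: 0.272
grip_force: 50.0
time: 12.78
position: [0.6316, 0.0369, 0.2694]
tool_rot: [2.327, 2.106, 0.004]
ft_force: [1.9, -1.6, 5.3]
grip_width: 0.273
grip_force: 50.0
```

```bash
python3 -m inch '[[-4,0.3,0,0,0,0],[-8,0.6,0,0,0,0],[-12,1.2,0,0,0,0],[-16,1.8,0,0,0,-1],[-20,2.6,0,0,0,-3],[-24,3.5,0,0,0,-5],[-28,4.4,0,0,0,-7],[-32,5.5,0,0,0,-9],[-32,5.5,0,0,0,-9]]'
```

```text
time: 13.9
position: [0.599, 0.0423, 0.2692]
tool_rot: [2.486, 1.917, 0.002]
ft_force: [0.6, -1.7, 6.2]
grip_width: 0.271
grip_force: 50.0
```

```bash
python3 -m inch '[[-6.7,2,2,0,0,-3],[-14,4.6,4,0,0,-6],[-21.1,7.6,5,0,0,-9],[-28,11,5,0,0,-12],[-35,14.6,5,0,0,-15],[-41.6,18.7,5,0,0,-18],[-48,23,5,0,0,-21],[-54.2,27.7,5,0,0,-24],[-60.1,32.7,5,0,0,-27],[-65.8,37.9,5,0,0,-30],[-71.3,43.5,5,0,0,-33],[-71.3,43.5,5,0,0,-33]]'
python3 - <<'E'
from h import *
from bench import ctrl
for n in('top',):
    p=ctrl.camera_params(n);im,d=ctrl.get_image(n);np.savez('t4.npz',im=im,d=d,**p)
P=cloud(load('t4'));h=P[...,2];m=(h>.17)&(h<.19)&(P[...,0]<.63)&(P[...,0]>.42)&(P[...,1]>.02)&(P[...,1]<.22)
print(m.sum(),cv2.minAreaRect((P[m][:,:2]*1000).astype('f4')))
print(ctrl.get_state()['joint_positions'])
E
```

```text
time: 15.4
position: [0.5264, 0.0861, 0.2734]
tool_rot: [2.929, 1.135, -0.002]
ft_force: [-2.6, -1.3, 4.0]
grip_width: 0.27
grip_force: 50.0
0 ((0.0, 0.0), (0.0, 0.0), 0.0)
[ 0.3245  0.0889 -0.5675  1.6663  0.0486  1.402  -1.0807]
```

Run:
```python
from h import *
from bench import ctrl
n='side'
p=ctrl.camera_params(n);im,d=ctrl.get_image(n);np.savez('s4.npz',im=im,d=d,**p)
cv2.imwrite('pics/s4.png',cv2.resize(im[90:240,210:390],None,fx=4,fy=4,interpolation=cv2.INTER_CUBIC)[:,:,::-1])
```

```text
(no output)
```

View pics/s4.png

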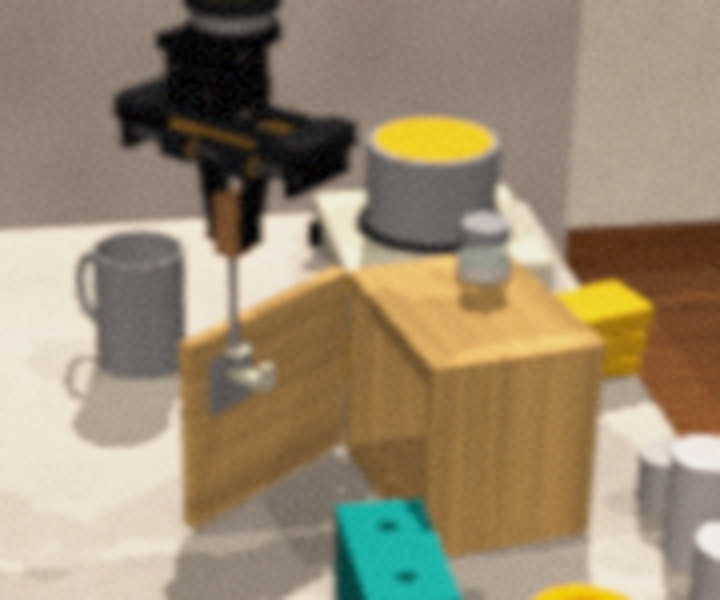

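The door is open at about 1 rad, with the rod at (237,335) still on the pad behind it. I'll carry on to about 1.4 rad, then back off and lift.

```bash
python3 -m inch '[[-5.1,5.8,0,0,0,-3],[-9.9,11.8,0,0,0,-6],[-14.5,18.1,0,0,0,-9],[-18.7,24.6,0,0,0,-12],[-22.6,31.3,0,0,0,-14],[-26.1,38.2,0,0,0,-16],[-29.3,45.3,0,0,0,-18],[-32.2,52.5,0,0,0,-18],[-32.2,52.5,0,0,0,-18]]'
python3 -m inch '[[1,-3,1,0,0,0],[1,-3,4,0,0,0],[1,-3,10,0,0,0],[1,-3,25,0,0,0],[1,-3,45,0,0,0],[1,-3,55,0,0,0],[1,-3,55,0,0,0]]'
python3 - <<'E'
from h import *
from bench import ctrl
print(ctrl.get_state()['tool_rot'],ctrl.get_state()['joint_positions'])
p=ctrl.camera_params('side');im,d=ctrl.get_image('side');np.savez('s5.npz',im=im,d=d,**p)
P=cloud(load('s5'));h=P[...,2];m=(h>.08)&(h<.17)&(P[...,0]<.62)&(P[...,0]>.44)&(P[...,1]>.05)&(P[...,1]<.22)
q=P[m][:,:2]*1000;print(m.sum(),cv2.fitLine(q.astype('f4'),cv2.DIST_HUBER,0,.01,.01).ravel(),q.min(0),q.max(0))
E
```

```text
time: 16.62
position: [0.4947, 0.1398, 0.2735]
tool_rot: [-3.069, -0.665, -0.0]
ft_force: [-1.1, 0.4, 3.1]
grip_width: 0.27
grip_force: 50.0
time: 17.5
position: [0.4963, 0.1357, 0.3293]
tool_rot: [3.071, 0.661, 0.002]
ft_force: [-0.6, -0.5, -0.7]
grip_width: 0.273
grip_force: 50.0
[3.0709 0.6614 0.0022] [ 0.2711  0.0255 -0.597   1.6141  0.0148  1.5049 -1.4732]
1124 [  0.9409   0.3387 537.3103 154.4252] [446.7275  92.3777] [619.8603 191.098 ]
```

```bash
python3 -m inch '[[1,-20,0,0,0,4],[3,-60,0,0,0,9],[5,-110,0,0,0,15],[7,-160,0,0,0,21],[9,-210,0,0,0,27],[11,-260,0,0,0,33],[13,-310,0,0,0,39],[15,-360,0,0,0,45],[17,-410,0,0,0,51],[19,-450,0,0,0,56],[21,-480,0,0,0,59],[22,-494,0,0,0,60],[22,-494,0,0,0,60],[22,-494,0,0,0,60],[22,-494,0,0,0,60]]'
python3 - <<'E'
from h import *
from bench import ctrl
print(ctrl.get_state()['position'],ctrl.get_state()['tool_rot'])
p=ctrl.camera_params('wrist');im,d=ctrl.get_image('wrist');np.savez('w6.npz',im=im,d=d,**p)
p=ctrl.camera_params('side');im,d=ctrl.get_image('side');np.savez('s6.npz',im=im,d=d,**p)
for n in('w2','w6','s2','s6'):
    P=cloud(load(n));x,y,h=P[...,0],P[...,1],P[...,2]
    r=(abs(x-.518)<.03)&(abs(y+.36)<.04)&(h>.2)
    for lo,hi in((.205,.225),(.225,.245),(.245,.265),(.265,.285),(.30,.34)):
        m=r&(h>lo)&(h<hi); print(n,lo,m.sum(),np.median(P[m],0)*1000 if m.any() else '')
    if r.any(): print('low',np.percentile(h[r],2))
E
```

```text
time: 19.42
position: [0.5184, -0.3567, 0.3289]
tool_rot: [2.327, 2.111, 0.001]
ft_force: [-0.2, -0.5, -1.0]
grip_width: 0.274
grip_force: 50.0
[ 0.5184 -0.3567  0.3289] [2.3265 2.1106 0.0008]
w2 0.205 47 [ 517.6882 -355.8472  218.5318]
w2 0.225 88 [ 517.7779 -355.8927  235.9214]
w2 0.245 109 [ 518.493  -356.0642  255.2618]
w2 0.265 69 [ 517.8736 -355.8339  270.6827]
w2 0.3 2775 [ 518.8478 -347.9833  324.7933]
low 0.3075099204467629
w6 0.205 8 [ 517.3337 -354.6466  223.761 ]
w6 0.225 73 [ 517.8163 -354.8782  236.2347]
w6 0.245 100 [ 517.8521 -354.8649  255.2723]
w6 0.265 115 [ 517.8713 -354.7218  275.5025]
w6 0.3 1781 [ 519.1292 -346.7743  327.4248]
low 0.3188959384012976
s2 0.205 23 [ 518.5692 -362.4943  217.7578]
s2 0.225 25 [ 518.4675 -362.5073  234.4417]
s2 0.245 27 [ 519.5552 -363.7007  255.1211]
s2 0.265 30 [ 518.546  -362.6269  274.2206]
s2 0.3 268 [ 518.0071 -370.2991  321.083 ]
low 0.26671320479746013
s6 0.205 7 [ 518.9126 -360.1     222.014 ]
s6 0.225 28 [ 519.2921 -361.3756  236.6049]
s6 0.245 25 [ 518.6235 -361.7253  255.0892]
s6 0.265 31 [ 518.1485 -361.0869  274.816 ]
s6 0.3 208 [ 518.3796 -369.0923  323.8254]
low 0.27779574431847925
```

```bash
python3 -m inch '[[0.3,-1.4,-20,0,0,0],[0.3,-1.4,-55,0,0,0],[0.3,-1.4,-85,0,0,0],[0.3,-1.4,-105,0,0,0],[0.3,-1.4,-113,0,0,0],[0.3,-1.4,-113,0,0,0],[0.3,-1.4,-113,0,0,0],[0.3,-1.4,-113,0,0,0]]'
python3 -m inch '[[0,0,-5,0,0,0],[0,0,-12,0,0,0],[0,0,-20,0,0,0],[0,0,-28,0,0,0],[0,0,-28,0,0,0]]'
```

```text
time: 20.52
position: [0.5187, -0.36, 0.2167]
tool_rot: [2.328, 2.107, 0.001]
ft_force: [0.0, 0.1, -0.9]
grip_width: 0.274
grip_force: 50.0
time: 21.15
position: [0.5176, -0.3594, 0.1862]
tool_rot: [-2.327, -2.107, 0.001]
ft_force: [-0.1, 0.1, 0.4]
grip_width: 0.272
grip_force: 50.0
```

```bash
python3 -m inch '[[0.5,0.8,-6,0,0,0],[0.5,0.8,-16,0,0,0],[0.5,0.8,-28,0,0,0],[0.5,0.8,-40,0,0,0],[0.5,0.8,-40,0,0,0]]'
python3 -m inch '[[0,0,-8,0,0,0],[0,0,-18,0,0,0],[0,0,-27,0,0,0],[0,0,-31,0,0,0],[0,0,-31,0,0,0],[0,0,-31,0,0,0]]'
```

```text
time: 21.78
position: [0.5178, -0.3584, 0.1457]
tool_rot: [-2.327, -2.107, 0.001]
ft_force: [0.4, -0.3, -1.5]
grip_width: 0.27
grip_force: 50.0
time: 22.52
position: [0.519, -0.3591, 0.1169]
tool_rot: [2.328, 2.108, 0.0]
ft_force: [0.3, 0.5, -1.5]
grip_width: 0.27
grip_force: 50.0
```

```bash
python3 -m inch '[[0,0,-1,0,0,0],[0,0,-2,0,0,0],[0,0,-2,0,0,0]]'
python3 -m inch '[[0,0,0,0,0,0],[0,0,0,0,0,0],[0,0,0,0,0,0],[0,0,0,0,0,0],[0,0,0,0,0,0]]' 65
python3 -m inch '[[0,0,10,0,0,0],[0,0,40,0,0,0],[0,0,80,0,0,0],[0,0,120,0,0,0],[0,0,125,0,0,0],[0,0,125,0,0,0],[0,0,125,0,0,0]]'
python3 - <<'E'
from h import *
from bench import ctrl
p=ctrl.camera_params('wrist');im,d=ctrl.get_image('wrist');np.savez('w7.npz',im=im,d=d,**p)
P=cloud(load('w7'));h=P[...,2]
m=(h>.128)&(h<.16)&(P[...,1]<-.335)&(P[...,1]>-.39)&(abs(P[...,0]-.516)<.04)
print(m.sum(),np.percentile(h[m],[10,50,90]),P[m].mean(0),cv2.minAreaRect((P[m][:,:2]*1000).astype('f4')))
P=cloud(load('w1'));h=P[...,2]
m=(h>.128)&(h<.16)&(P[...,1]<-.335)&(P[...,1]>-.39)&(abs(P[...,0]-.516)<.04);print(m.sum(),np.percentile(h[m],[10,50,90]))
n='side';im,d=ctrl.get_image(n);np.savez('s7.npz',im=im,d=d,**ctrl.camera_params(n))
P=cloud(load('s7'));h=P[...,2];m=(h>.08)&(h<.17)&(P[...,0]<.62)&(P[...,0]>.44)&(P[...,1]>.05)&(P[...,1]<.22)
q=P[m][:,:2]*1000;print('door',m.sum(),cv2.fitLine(q.astype('f4'),cv2.DIST_HUBER,0,.01,.01).ravel())
E
```

```text
time: 22.9
position: [0.5187, -0.3589, 0.1144]
tool_rot: [-2.329, -2.108, 0.0]
ft_force: [-0.4, 0.8, -0.7]
grip_width: 0.271
grip_force: 50.0
time: 23.52
position: [0.5187, -0.3589, 0.1145]
tool_rot: [2.329, 2.109, 0.0]
ft_force: [0.7, 0.8, -0.3]
grip_width: 0.72
grip_force: 0.0
time: 24.4
position: [0.518, -0.3585, 0.2379]
tool_rot: [-2.327, -2.107, 0.001]
ft_force: [-0.8, -0.2, -0.3]
grip_width: 0.748
grip_force: 0.0
801 [0.1372 0.1396 0.1405] [ 0.5181 -0.3587  0.139 ] ((517.933349609375, -360.0288391113281), (23.15003204345703, 23.49664878845215), 84.19754028320312)
848 [0.1375 0.1395 0.1405]
door 527 [  0.9464   0.3229 488.7656 137.6113]
```

The poker is back home at the same height and place as at the start, and the door stands at about 1.39 rad.

```bash
python3 -c "
from bench import ctrl
print(ctrl.close_job())"
```

```text
the job is handed in; nothing more can be done
None
```

I handed the job in at about 24 s: by my last measurements the hook was released, the door stands open at about 1.39 rad, and the poker is fully home in its hole; the judge's verdict was not shown.

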